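# Emboss a card disc with the hand tamper

### The arm

A 6-joint arm with a two-finger parallel gripper is mounted at the origin on the work surface. World frame = base frame: x ahead of the robot, y to its left, z up, the work surface at z = 0. Lengths are in m, angles in rad, forces in N, time in s.
With the tool pointing down it reaches from about 0.275 to 0.875 m from the base axis. Payload 12.5 kg.
Tool frame: the origin (TCP) lies at the very end of the fingers, on their centre line; the grasp point (between the pads) lies 19 mm behind it; z points along the fingers, y is the line along which they close (so a half turn about z gives the same grasp; the last joint's range is limited). The gripper opens to 85 mm and grips with 20 to 120 N. Pads are 22 mm wide; open, the fingers measure 114 mm over their backs; the gripper's body (76 mm by 85 mm) begins 54 mm behind the grasp point. The pads swing forward as they close: fully open they stand 13 mm farther back than shut.
Start: joints at [1.027, 0.351, 1.652, -0, 1.139, -0.085], TCP at [0.244, 0.493, 0.231] pointing down, gripper open.
Joint ranges: [-2.75, 2.75], [-0.79, 2.1], [0.01, 2.65], [-1.57, 4.71], [0.07, 3.14], [-2.87, 2.87]. Speed limits (rad/s): [2.22, 2.22, 2.79, 3.14, 3.14, 3.14].

### API

Orientations are given as a 3x3 rotation matrix whose columns are the frame's x, y, z axes.
In Python, from bench import manip gives the robot as it stands. Calls block until the motion is done:
- manip.move_ptp(position, orientation): joint-space move of the TCP to a pose.
- manip.move_l(position, attitude=None, max_speed=0.15): straight line of the TCP; attitude=None keeps the orientation; max_speed is the mean speed in m/s.
- manip.move_j(angles): joint-space move.
- manip.set_gripper(opening, effort=None): opening from 0.0 (shut) to 1.0 (fully open); effort is the grip in N (None keeps the last); returns when the fingers have stopped.
- manip.dwell(seconds).
- manip.inverse_kinematics(position, orientation): joint angles nearest the present ones, or None.
- manip.grab_frame(name): name is "scene" or "top"; returns (picture, depth): 400x640x3 uint8, red, green, blue; 400x640 float32, m along the optical axis (not along the pixel's ray), 0 where there is no reading.
- manip.get_calibration(name): a dict with "camera_matrix" (3x3 intrinsics, pixels), "k1" (the pictures are not rectified: a ray, as slopes to the right and down, at radius r is drawn at 1 + k1 r^2 times it, then the intrinsics apply), "R" (3x3) and "t" (3): a world point X has camera coordinates R X + t. Camera axes: x right, y down, z forward; pixel columns grow to the right and rows downward; lengths in m; the calibration is good to about 2 mm. A picture is of the moment at which its call begins. get_calibration takes no time and is no camera call.
A pose or a line that the arm cannot do raises manip.Unreachable and nothing moves.
- manip.sign_off(): hands the job in; it is judged then, once.
Trained networks look in the newest picture that a camera, given by its name, has taken for a name from the list of things; names that differ only in an ending like _2 or _b are one class to them, and where a whole thing is asked for, a point or a joint stands for the part that bears it (a point fixed in the world has none). Each returns a list of dicts, best first, with "confidence" (0 to 1); they miss things now and then, are a little off and sometimes report something else, mostly with a low value. They report only what shows in the picture. A call takes as long as a camera call. They do not tell look-alikes from the thing itself.
- manip.look_for(camera, name): "at" ([x, y, z] in m, in world coordinates, good to about 4 mm: the middle of the surface that is visible of it).
Readings, each from a call of its own:
- manip.current_time(): time.
- manip.current_qpos(): joint angles.
- manip.current_joint_vel(): joint speeds.
- manip.current_joint_torque(): joint torques, N m.
- manip.current_ee_pos(): TCP position.
- manip.current_tcp_rot(): TCP orientation.
- manip.current_force(): force on the tool from outside, world axes, zero at the start.
- manip.current_ft_torque(): the same for the moment, N m.
- manip.current_grip_width(): opening from 0.0 (shut) to 1.0 (fully open).
- manip.current_grip_force(): force on a finger pad.
Only numpy, scipy, OpenCV 4.12 (cv2) and the standard library are available. Lean on these libraries where they do the work, as an engineer would, in place of code of your own. Each camera call takes 0.05 s, during which the arm holds its last target. There are 200 camera calls.

### The job

Take the hand tamper by its wooden handle and press it squarely down on the white card in the green embossing press until the sprung bed is fully home and level, keeping roughly 18 N on it for a good second and never pushing with more than 30 N. Then let the bed spring back up and set the tamper gently down, upright, in its blue dish, let go, and leave everything else on the desk where it stands.

Things in the scene. Friction and masses are not known exactly. Their poses are not given: they have to be found in the camera images.
- tamper: hand tamper standing on its flat face: steel puck 54 mm across and 24 mm tall, topped by an upright square wooden handle 32 x 32 mm from 24 to 80 mm height (sides along its x and y axes); mass 0.25 to 0.5 kg. Origin at the centre of the flat underside, z up the handle. Fingertips can rest on the puck's shoulder at 24 mm, so that the handle cannot slip through the grip when pressing
- press: fixed green embossing press: a block 130 x 130 mm, 45 mm tall, with a round bore 65 mm across in the middle that holds a sprung round brass bed carrying a white card disc 57 mm across. Origin at the centre of its underside on the desk, z up along the bore
- press_mouth (a point): centre of the bore at the block's top face, 45 mm above the desk. The card on the released bed lies from 4 mm below to 8 mm above this point: a hidden height screw, set differently each time, shifts the bed, its spring and its bottom stop together, so the height has to be found by touch
- press_bed (a joint): how far the bed is pressed down, m: 0 released, 0.014 on its bottom stop (firm, gives under 1 mm). The spring needs about 4 N to start and 9 N at the stop; beyond that the force climbs steeply, and hitting the stop at speed makes a force peak, so creep onto it
- press_tip_x (a joint): tip of the bed about the press's x axis, rad, 0 level; springs hold it about +0.08 askew when free (1.6 N m/rad); a flat tamper pressed on centre squares it
- press_tip_y (a joint): tip of the bed about the press's y axis, rad, 0 level; springs hold it about -0.05 askew when free (1.6 N m/rad)
- dish: fixed blue china dish that holds the tamper: 74 mm across, 14 mm tall, inner floor 64 mm across, 4 mm above its underside. Origin at the centre of its underside on the desk, z up
- mug: white china mug, 80 mm across, 85 mm tall; origin at the centre of its underside; leave it alone
- eraser: white eraser 45 x 22 x 14 mm; origin at the centre of its underside; leave it alone
- ink: small glass ink jar, 48 mm across, 50 mm tall; origin at the centre of its underside; leave it alone
- pen_pot: glass pot with pencils, 72 mm across, 95 mm tall (pencils to 150 mm); origin at the centre of its underside; leave it alone
- card_discs: spare stack of white card discs, 57 mm across, 30 mm tall; origin at the centre of its underside; leave it alone
- stamp: wooden hand stamp, 50 x 35 mm, 64 mm tall; origin at the centre of its underside; leave it alone
- tape_roll: grey roll of tape, 68 mm across, 24 mm tall; origin at the centre of its underside; leave it alone
Mind the look-alikes: they are no part of the job. There is more than one size of the tamper; the job needs the largest.

How it is judged:
By the outcome, as a careful person would: the job done as asked, in the order asked, and still so for the second after the job is handed in, with the robot touching nothing.
It also fails if it takes over 72 s, if anything falls off the work surface, if the arm or the gripper's body presses on something with over 40 N, if the wrist force passes 120 N, or if a joint passes its speed limit or range.

## Working session

There is one attempt and no reset: what is moved stays moved. The work goes in short steps, each a Python script; the robot and the scene stay as the last script left them, time stands still between calls to the robot, and variables do not carry over. Pictures are saved under pics/ and viewed, at most 10 in all, crops included, and the job is handed in when it is done.

```bash
mkdir -p pics; cat > h.py <<'E'
import numpy as np, cv2
from bench import manip
def cloud(cam):
    p,d=manip.grab_frame(cam); c=manip.get_calibration(cam); K=np.array(c["camera_matrix"],float);R=np.array(c["R"]);t=np.array(c["t"])
    v,u=np.mgrid[0:400,0:640].astype(np.float32)
    q=cv2.undistortPoints(np.stack([u.ravel(),v.ravel()],1).reshape(-1,1,2),K,np.array([c["k1"],0,0,0.])).reshape(400,640,2)
    X=np.dstack([q*d[...,None],d]); W=(X-t)@R
    W[d==0]=np.nan
    return p,d,W
def pix(cam,X):
    c=manip.get_calibration(cam)
    r=cv2.Rodrigues(np.array(c["R"]))[0]
    return cv2.projectPoints(np.array([X],float),r,np.array(c["t"],float),np.array(c["camera_matrix"],float),np.array([c["k1"],0,0,0.]))[0].ravel()
E
python3 - <<'E'
from h import *
for cam in("scene","top"):
    p,d,W=cloud(cam); np.savez(f"pics/{cam}.npz",p=p,d=d,W=W); cv2.imwrite(f"pics/{cam}.png",p[...,::-1])
    for n in("tamper","press","dish"):
        for r in manip.look_for(cam,n): print(cam,n,np.round(r["at"],3),round(r["confidence"],2),pix(cam,r["at"]).round())
    print(np.array(manip.get_calibration(cam)["R"]).round(2).tolist())
print(manip.current_time())
E
```

```text
scene tamper [ 0.646 -0.022  0.043] 0.68 [340. 209.]
scene tamper [ 0.542 -0.024  0.031] 0.49 [310. 200.]
scene tamper [0.658 0.063 0.025] 0.44 [354. 196.]
scene press [ 0.542 -0.245  0.046] 0.86 [273. 251.]
scene dish [0.467 0.205 0.007] 0.53 [321. 153.]
[[0.89, 0.46, 0.0], [0.35, -0.68, -0.65], [-0.3, 0.58, -0.76]]
top tamper [ 0.639 -0.013  0.054] 0.69 [318. 164.]
top tamper [ 0.534 -0.016  0.044] 0.65 [319. 195.]
top tamper [0.416 0.041 0.012] 0.25 [303. 231.]
top press [ 0.531 -0.229  0.046] 0.88 [383. 195.]
top dish [ 0.47   0.204 -0.   ] 0.81 [255. 216.]
top dish [0.711 0.23  0.037] 0.41 [246. 145.]
[[-0.02, -1.0, 0.01], [-0.99, 0.02, -0.14], [0.14, -0.01, -0.99]]
0.4
```

View pics/top.png

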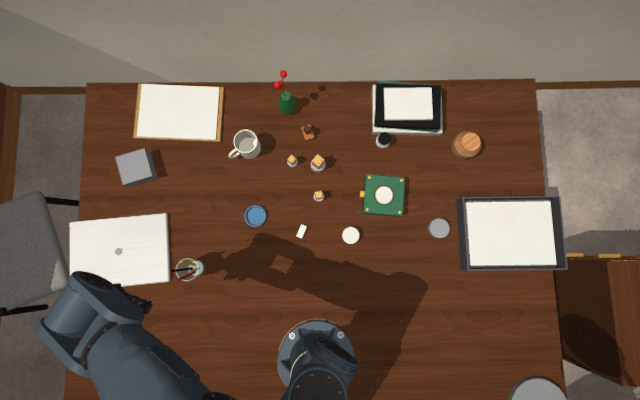

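View pics/scene.png

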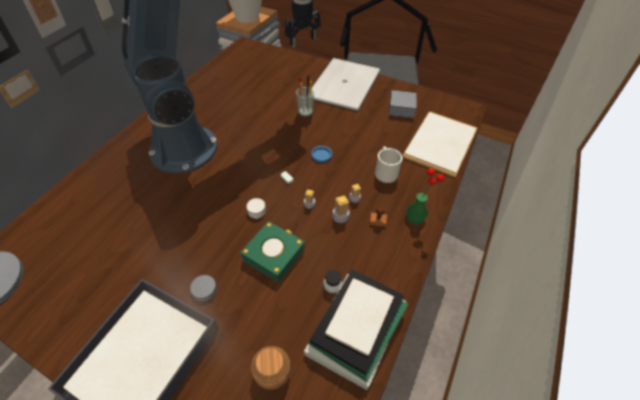

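Top picture: there are three tampers, at (318,162), (319,195) and (292,160). The press is at (384,195), the blue dish at (255,216), and the round white things are the eraser and card stack at (302,231) and (350,235). (318,162) looks the largest, so I'll check it by size and with a crop.

```bash
python3 - <<'E'
from h import *
im={}
for cam in("scene","top"):
    z=np.load(f"pics/{cam}.npz"); p,W=z["p"],z["W"]; im[cam]=p
    hsv=cv2.cvtColor(p,cv2.COLOR_RGB2HSV)
    for c in((.645,-.018),(.538,-.02),(.658,.063)):
        m=(np.hypot(W[...,0]-c[0],W[...,1]-c[1])<.04)&(W[...,2]>.008)
        P=W[m]; zt=np.percentile(P[:,2],97)
        T=P[P[:,2]>zt-.012]; L=P
        r=cv2.minAreaRect(T[:,:2].astype(np.float32)*1000)
        print(cam,c,"top z",zt.round(4),len(T),"rect",np.round(r[0],1),np.round(r[1],1),round(r[2],1),"all",(L[:,:2].min(0)*1000).round(),(L[:,:2].max(0)*1000).round())
    m=(abs(W[...,0]-.535)<.1)&(abs(W[...,1]+.237)<.1)&(abs(W[...,2]-.045)<.012)
    P=W[m]; r=cv2.minAreaRect(P[:,:2].astype(np.float32)*1000)
    print(cam,"press",np.round(r[0],1),np.round(r[1],1),round(r[2],1),np.median(P[:,2]))
    m=(abs(W[...,0]-.535)<.045)&(abs(W[...,1]+.237)<.045)&(hsv[...,1]<70)&(hsv[...,2]>140); P=W[m]
    (a,b),rad=cv2.minEnclosingCircle(P[:,:2].astype(np.float32)*1000); print(" card",a,b,rad,P.mean(0).round(4),np.median(P[:,2]))
    m=(abs(W[...,0]-.47)<.06)&(abs(W[...,1]-.205)<.06)&(hsv[...,0]>90)&(hsv[...,0]<125)&(hsv[...,1]>110)&(hsv[...,2]>60); P=W[m]
    (a,b),rad=cv2.minEnclosingCircle(P[:,:2].astype(np.float32)*1000); print(" dish",a,b,rad,P.mean(0).round(4),len(P))
A=cv2.resize(im["top"][140:215,280:345],None,fx=6,fy=6,interpolation=cv2.INTER_CUBIC)
B=cv2.resize(im["scene"][175:235,295:370],None,fx=5,fy=5,interpolation=cv2.INTER_CUBIC)
o=np.zeros((460,800,3),np.uint8);o[:450,:390]=A;o[:300,400:775]=B
cv2.imwrite("pics/crop.png",o[...,::-1])
E
```

```text
scene (0.645, -0.018) top z 0.0841 107 rect [645.4 -14.3] [32.8 31.9] 47.1 all [619. -42.] [672.   4.]
scene (0.538, -0.02) top z 0.0605 53 rect [533.7 -15.1] [21.6 25.4] 12.4 all [516. -35.] [552.  -1.]
scene (0.658, 0.063) top z 0.0599 49 rect [655.8  73.1] [22.8 23. ] 44.8 all [637.  52.] [673.  86.]
scene press [ 531.3 -228.9] [142.  134.7] 83.9 0.04554491932128144
 card 533.13232421875 -231.6236114501953 33.753963470458984 [ 0.5317 -0.2352  0.0436] 0.04353406340283318
 dish 470.17669677734375 199.43804931640625 37.030845642089844 [0.4694 0.2018 0.0075] 184
top (0.645, -0.018) top z 0.0838 94 rect [646.4 -13. ] [31.8 33.1] 50.3 all [619. -39.] [667.  13.]
top (0.538, -0.02) top z 0.0589 47 rect [535.7 -13.4] [22.9 22.1] 9.6 all [517. -30.] [552.   4.]
top (0.658, 0.063) top z 0.0591 45 rect [656.7  75. ] [21.5 21.9] 48.1 all [638.  58.] [670.  92.]
top press [ 533.1 -226.5] [143.6 130.9] 84.4 0.044020354157631586
 card 534.208740234375 -235.23817443847656 30.507423400878906 [ 0.5333 -0.2344  0.042 ] 0.04243263294472195
 dish 472.701171875 201.67723083496094 33.866912841796875 [0.4725 0.2034 0.0047] 252
```

View pics/crop.png

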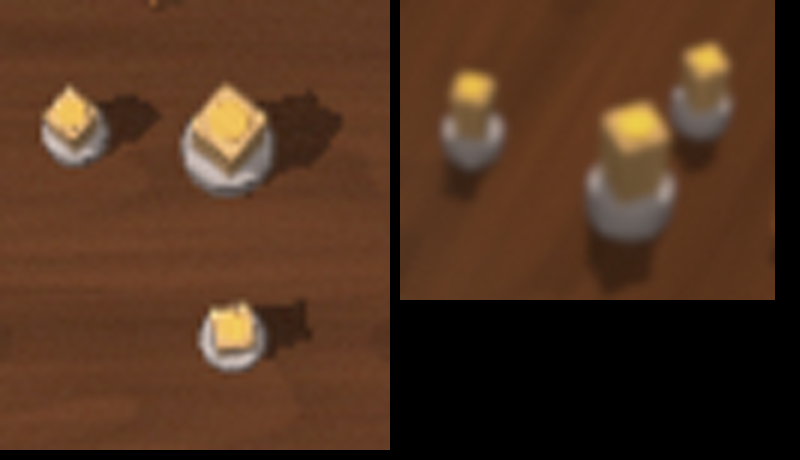

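The crop confirms it. The tamper at top (318,162) has a 32 mm handle with its top at about 83 mm, and the other two have 22 mm handles about 60 mm tall. So it is the largest one, at (0.646, -0.0137) with its sides at about 48.5°. Next I grasp it.

```bash
cat >> h.py <<'E'
def down(yaw):  # yaw of the closing axis (tool y), rad
    y=np.array([np.cos(yaw),np.sin(yaw),0]); z=np.array([0,0,-1.]); return np.column_stack([np.cross(y,z),y,z])
E
python3 - <<'E'
from h import *
best=None
for k in range(-2,3):
    a=np.radians(48.5+90*k); R=down(a)
    qs=[manip.inverse_kinematics(p,R) for p in((.646,-.0137,.027),(.533,-.2345,.06),(.471,.2025,.03))]
    print(k,[None if q is None else np.round(q,2).tolist() for q in qs])
    if all(q is not None for q in qs):
        c=max(abs(q[5]) for q in qs)
        if best is None or c<best[0]: best=(c,a)
a=best[1]; np.save("yaw.npy",a); R=down(a); print(np.degrees(a))
manip.set_gripper(.62,90)
manip.move_ptp([.646,-.0137,.22],R)
manip.move_l([.646,-.0137,.11])
p,d,W=cloud("scene"); cv2.imwrite("pics/above.png",cv2.resize(p[150:270,260:440],None,fx=4,fy=4)[...,::-1])
print(manip.current_time(),manip.current_ee_pos(),manip.current_force())
E
```

```text
-2 [[-0.09, 0.77, 1.51, -0.0, 0.86, 2.2], [-0.49, 0.63, 1.69, -0.0, 0.82, 1.8], [0.32, 0.59, 1.88, -0.0, 0.67, 2.61]]
-1 [[-0.09, 0.77, 1.51, -0.0, 0.86, 0.63], [-0.49, 0.63, 1.69, -0.0, 0.82, 0.23], [0.32, 0.59, 1.88, -0.0, 0.67, 1.04]]
0 [[-0.09, 0.77, 1.51, -0.0, 0.86, -0.94], [-0.49, 0.63, 1.69, -0.0, 0.82, -1.34], [0.32, 0.59, 1.88, -0.0, 0.67, -0.53]]
1 [[-0.09, 0.77, 1.51, -0.0, 0.86, -2.51], None, [0.32, 0.59, 1.88, -0.0, 0.67, -2.1]]
2 [[-0.09, 0.77, 1.51, -0.0, 0.86, 2.2], [-0.49, 0.63, 1.69, -0.0, 0.82, 1.8], [0.32, 0.59, 1.88, -0.0, 0.67, 2.61]]
-41.5
4.0667 [ 0.64664528 -0.01372081  0.11123334] [-0.23044572  0.04127829  1.05531762]
```

View pics/above.png

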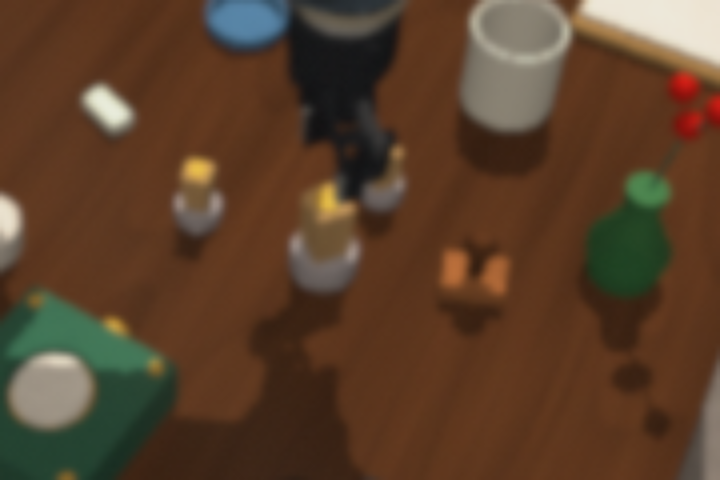

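The gripper is over the tamper, with fingertips at crop (350,180) and the handle top at (330,200). I'll descend slowly while checking the force, then close and lift.

```bash
python3 - <<'E'
from h import *
f0=np.array(manip.current_force())
for z in(.085,.07,.05,.03,.027):
    manip.move_l([.646,-.0137,z],max_speed=.06)
    f=np.array(manip.current_force())-f0; print(z,f.round(2))
    if np.linalg.norm(f)>5: break
else:
    manip.set_gripper(0,90)
    print("grip",manip.current_grip_width(),manip.current_grip_force(),manip.current_ee_pos(),(np.array(manip.current_force())-f0).round(2))
    e=np.array(manip.current_ee_pos())
    manip.move_l([.646,-.0137,.06],max_speed=.05)
    manip.dwell(.3); print("lift",(np.array(manip.current_force())-f0).round(2),manip.current_grip_width())
    manip.move_l([.646,-.0137,.16])
print(manip.current_time(),manip.current_ee_pos(),np.array(manip.current_ft_torque()).round(2))
p,d,W=cloud("scene"); cv2.imwrite("pics/lift.png",cv2.resize(p[100:250,260:440],None,fx=4,fy=4)[...,::-1])
E
```

```text
0.085 [ 0.28  0.08 -0.23]
0.07 [ 0.53 -0.5  -1.4 ]
0.05 [-0.14  0.33 -1.53]
0.03 [ 0.18  0.42 -0.05]
0.027 [ 0.63  1.11 -1.8 ]
grip 0.36740762499202634 89.71097946166992 [ 0.64626562 -0.01379801  0.02743302] [-0.2  -0.7   2.85]
lift [ 0.2   0.39 -4.54] 0.36495380650990744
8.4917 [ 0.64544809 -0.01363943  0.1590351 ] [-0.05 -0.02  0.02]
```

View pics/lift.png

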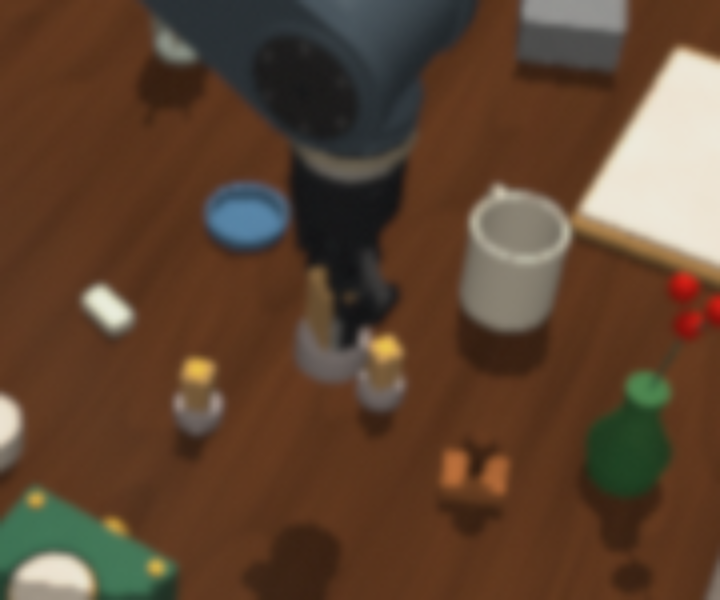

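It is firmly held (width 31 mm, payload about 0.4 kg). Now I move over the press and feel down.

```bash
cat >> h.py <<'E'
def fz(n=6,dt=.02):
    s=[]
    for _ in range(n): manip.dwell(dt); s.append(manip.current_force())
    return np.mean(s,0)
E
python3 - <<'E'
from h import *
R=down(float(np.load("yaw.npy"))); x,y=.533,-.2345
manip.move_ptp([x,y,.16],R); manip.move_l([x,y,.092],max_speed=.08); manip.dwell(.4)
f0=fz(20); np.save("f0.npy",f0); m0=np.array(manip.current_ft_torque()); print("base",f0.round(2),m0.round(2),manip.current_ee_pos(),manip.current_time())
z=.092; zc=None; log=[]
while z>.046:
    f=(fz(6)-f0); F=f[2]
    e=np.array(manip.current_ee_pos()); log.append((round(z,4),round(e[2],4),*f.round(1)))
    if zc is None and F>2.5: zc=z; print("contact",z)
    if F>13: break
    dz=.001 if zc is None or z>zc-.009 else .00035
    if F>9.5: dz=.0002
    z-=dz; manip.move_l([x,y,z],max_speed=.012)
    if manip.current_time()>35: print("slow"); break
for l in log[-45:]: print(*map(float,l))
print(manip.current_time(),(np.array(manip.current_ft_torque())-m0).round(2)); np.save("z.npy",z)
E
```

```text
base [-0.08 -0.13 -3.16] [-0.02 -0.05 -0.02] [ 0.53302775 -0.23449056  0.09200734] 11.25
contact 0.07099999999999998
0.088 0.088 0.3 -0.0 -0.0
0.087 0.087 0.1 -0.2 -0.1
0.086 0.086 0.2 0.2 0.1
0.085 0.085 0.3 0.2 0.3
0.084 0.084 0.0 -0.0 -0.0
0.083 0.083 -0.2 0.2 -0.3
0.082 0.082 -0.1 0.2 -0.6
0.081 0.081 0.1 -0.0 -0.0
0.08 0.08 0.4 -0.4 -0.1
0.079 0.079 -0.1 -0.4 0.0
0.078 0.078 0.1 0.2 -0.1
0.077 0.077 -0.1 -0.0 -0.4
0.076 0.076 0.2 -0.1 0.1
0.075 0.075 0.4 0.2 -0.2
0.074 0.074 0.4 0.1 -0.2
0.073 0.073 0.3 -0.1 -0.2
0.072 0.0721 0.5 1.2 1.8
0.071 0.0712 0.6 2.4 3.9
0.07 0.0701 1.0 2.3 4.5
0.069 0.0691 1.7 2.3 4.4
0.068 0.068 1.5 2.4 4.7
0.067 0.067 1.8 2.7 5.4
0.066 0.066 2.3 2.6 5.4
0.065 0.065 2.0 2.6 5.6
0.064 0.064 2.1 3.4 6.1
0.063 0.063 2.8 3.1 6.2
0.062 0.062 2.9 3.3 6.5
0.0616 0.0617 2.7 3.5 7.1
0.0613 0.0613 2.7 4.2 7.1
0.0609 0.061 2.7 3.8 7.1
0.0606 0.0606 2.9 3.4 7.2
0.0602 0.0602 2.8 4.0 7.0
0.0599 0.0599 3.3 3.7 7.0
0.0595 0.0596 3.2 3.9 7.5
0.0592 0.0592 3.3 3.9 7.6
0.0588 0.0589 3.0 3.7 7.6
0.0585 0.0585 3.0 4.1 7.6
0.0581 0.0581 3.1 3.8 7.8
0.0578 0.0578 3.0 4.0 8.1
0.0574 0.0574 3.2 3.8 8.0
0.0571 0.0571 2.8 3.7 7.9
0.0567 0.0568 3.3 4.3 8.2
0.0564 0.0564 3.2 4.0 8.3
0.056 0.0564 2.2 4.8 11.5
0.0558 0.0563 1.7 5.0 13.8
28.15 [ 1.16 -0.35 -0.04]
```

The stop was found at TCP z ≈ 0.0563, 14–15 mm below first contact. I'll relieve the side force with a small nudge, load to 18 N, hold, and retract gently.

```bash
python3 - <<'E'
from h import *
f0=np.load("f0.npy"); z=float(np.load("z.npy")); x,y=.533,-.2345
def rep(s,n=8):
    f=fz(n)-f0; print(s,round(z,5),f.round(1),np.array(manip.current_ft_torque()).round(2),np.array(manip.current_ee_pos()).round(4)); return f
f=rep("start")
for i in range(6):
    if np.hypot(f[0],f[1])<1.5 or f[2]>20: break
    n=f[:2]/np.hypot(*f[:2])*.00012; x+=n[0]; y+=n[1]
    manip.move_l([x,y,z],max_speed=.005); f=rep("nudge")
while f[2]<17 and z>.052:
    z-=min(.00015,max(.00005,(18-f[2])*.00004)); manip.move_l([x,y,z],max_speed=.005); f=rep("push")
t=manip.current_time()
while manip.current_time()<t+1.9:
    f=rep("hold")
    if f[2]>19.3 or f[2]<16.7:
        z+=float(np.clip((f[2]-18)*.00003,-.00008,.00008)); manip.move_l([x,y,z],max_speed=.005)
print("held",manip.current_time()-t)
manip.move_l([x,y,.074],max_speed=.03); manip.dwell(.2); rep("up")
manip.move_l([x,y,.16],max_speed=.12); rep("clear",10)
np.save("f1.npy",fz(10)); print(manip.current_time(),manip.current_grip_width())
p,d,W=cloud("top"); cv2.imwrite("pics/up.png",cv2.resize(p[130:250,220:420],None,fx=4,fy=4)[...,::-1])
E
```

```text
start 0.05585 [ 1.5  5.  13.5] [ 1.16 -0.44 -0.01] [ 0.5331 -0.2345  0.0563]
nudge 0.05585 [ 1.9  4.3 13.3] [ 0.95 -0.38 -0.07] [ 0.5331 -0.2345  0.0563]
nudge 0.05585 [ 1.3  4.1 13. ] [ 0.97 -0.31  0.01] [ 0.5332 -0.2344  0.0563]
nudge 0.05585 [ 1.4  3.7 13.1] [ 0.82 -0.32  0.02] [ 0.5332 -0.2344  0.0564]
nudge 0.05585 [ 0.7  3.1 13.2] [ 0.72 -0.25  0.03] [ 0.5332 -0.2344  0.0564]
nudge 0.05585 [ 0.7  2.8 12.9] [ 0.59 -0.22 -0.04] [ 0.5332 -0.2343  0.0563]
nudge 0.05585 [ 1.   1.7 12.7] [ 0.54 -0.2   0.02] [ 0.5333 -0.2343  0.0564]
push 0.0557 [ 0.8  2.4 14.1] [ 0.58 -0.15 -0.02] [ 0.5332 -0.2343  0.0563]
push 0.05555 [ 0.   2.2 15.7] [ 0.59 -0.04 -0.07] [ 0.5333 -0.2343  0.0563]
push 0.05546 [-0.4  2.6 16.2] [ 0.65  0.03 -0.02] [ 0.5333 -0.2343  0.0563]
push 0.05538 [-0.7  3.  17.2] [ 0.66  0.08 -0.05] [ 0.5333 -0.2343  0.0563]
hold 0.05538 [-0.6  2.5 17.9] [ 0.64  0.04 -0.1 ] [ 0.5333 -0.2343  0.0563]
hold 0.05538 [-0.6  2.9 17.6] [ 0.66  0.02 -0.02] [ 0.5333 -0.2343  0.0563]
hold 0.05538 [-0.5  2.7 17.5] [0.65 0.07 0.04] [ 0.5333 -0.2343  0.0563]
hold 0.05538 [-0.5  2.9 17.6] [ 0
[... 342 characters left out ...]
old 0.05538 [-0.4  3.  17.3] [0.68 0.06 0.05] [ 0.5333 -0.2343  0.0563]
hold 0.05538 [-0.4  2.8 17.4] [0.62 0.07 0.04] [ 0.5333 -0.2343  0.0563]
hold 0.05538 [-0.4  2.8 17.6] [ 0.66  0.09 -0.01] [ 0.5333 -0.2343  0.0563]
hold 0.05538 [-0.4  2.9 17.5] [ 0.67  0.08 -0.03] [ 0.5333 -0.2343  0.0563]
hold 0.05538 [-0.5  2.5 17.3] [0.6  0.02 0.02] [ 0.5333 -0.2343  0.0563]
hold 0.05538 [-0.5  2.6 17.5] [0.67 0.04 0.03] [ 0.5333 -0.2343  0.0563]
hold 0.05538 [-0.4  3.  17.6] [0.63 0.03 0.02] [ 0.5333 -0.2343  0.0562]
held 2.0
up 0.05538 [ 0.   0.1 -0.1] [-0.05 -0.07  0.02] [ 0.5331 -0.2338  0.0739]
clear 0.05538 [0.  0.2 0. ] [ 0.01 -0.03  0.02] [ 0.5329 -0.2336  0.1591]
36.4167 0.36169526300919563
```

View pics/up.png

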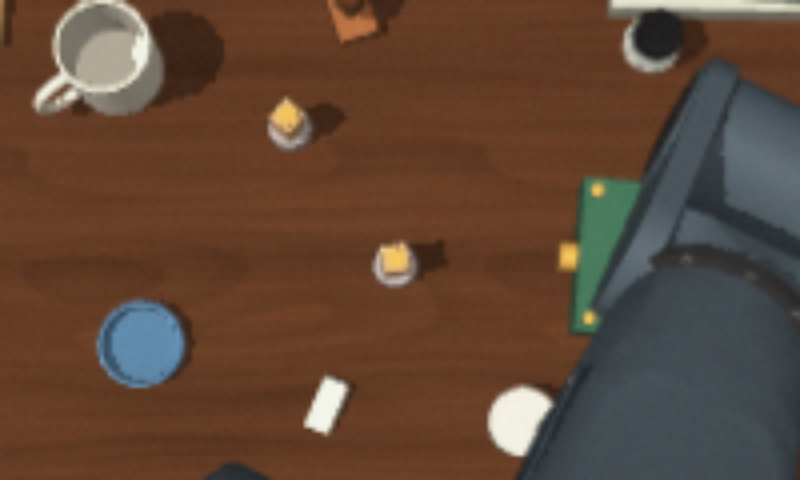

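The press is done: 17.5 N held for 2 s, then the bed was released. In the picture the dish is at crop (142,343), which is px (255.5,215.8). I'll take its centre from the rim in both cameras and then set the tamper down gently.

```bash
python3 - <<'E'
from h import *
C=[]
for cam in("scene","top"):
    p,d=manip.grab_frame(cam)
    c=manip.get_calibration(cam);K=np.array(c["camera_matrix"],float);Rc=np.array(c["R"]);t=np.array(c["t"])
    hsv=cv2.cvtColor(p,cv2.COLOR_RGB2HSV); m=cv2.inRange(hsv,(90,80,50),(125,255,255))
    u,v=pix(cam,[.471,.2025,.007]).astype(int); k=np.zeros_like(m); k[v-20:v+21,u-20:u+21]=m[v-20:v+21,u-20:u+21]
    ct=max(cv2.findContours(k,0,1)[0],key=cv2.contourArea)
    e=cv2.fitEllipse(cv2.convexHull(ct)); q=cv2.undistortPoints(np.array([[e[0]]]),K,np.array([c["k1"],0,0,0.])).ravel()
    o=-Rc.T@t; r=Rc.T@np.array([*q,1]); X=o+r*(.010-o[2])/r[2]; print(cam,np.round(e[0],1),np.round(e[1],1),X.round(4)); C.append(X[:2])
x,y=np.mean(C,0); print(x,y)
assert abs(x-.471)<.005 and abs(y-.2025)<.005 and np.linalg.norm(C[0]-C[1])<.006
R=down(float(np.load("yaw.npy")))
manip.move_l([.53,-.23,.2]); manip.move_ptp([x,y,.16],R); manip.move_l([x,y,.055],max_speed=.1); manip.dwell(.3)
f0=fz(12); z=.037; manip.move_l([x,y,z],max_speed=.04)
while z>.026:
    f=fz(6)-f0
    if f[2]>1.8: break
    z-=.0005; manip.move_l([x,y,z],max_speed=.01)
print("floor",z,f.round(2),manip.current_ee_pos(),manip.current_time())
p,d=manip.grab_frame("scene"); cv2.imwrite("pics/dish.png",cv2.resize(p[90:210,260:420],None,fx=5,fy=5)[...,::-1])
E
```

```text
scene [321.2 154. ] [14.9 19.3] [0.4705 0.1999 0.01  ]
top [254.7 215.7] [20.6 21.2] [0.4716 0.2035 0.01  ]
0.47103540808991373 0.2017386299497741
floor 0.030999999999999993 [-2.47 -1.82  9.35] [0.47108479 0.20174286 0.03135641] 45.1917
```

View pics/dish.png

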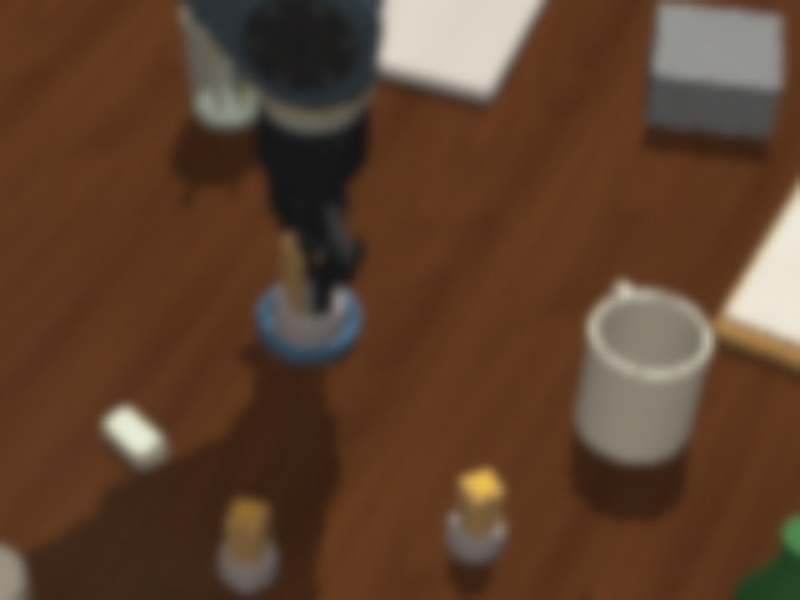

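The tamper is seated in the dish at the expected height (0.0314). I'll ease the load, release, back straight up and check.

```bash
python3 - <<'E'
from h import *
x,y=.47104,.20174
manip.move_l([x,y,.0313],max_speed=.01)
manip.set_gripper(.6,20); manip.dwell(.2)
manip.move_l([x,y,.06],max_speed=.06); manip.move_l([x,y,.13],max_speed=.12); manip.move_l([.40,.05,.25])
manip.dwell(.2); print(manip.current_time(),manip.current_force())
o=np.zeros((400,800,3),np.uint8)
for i,(cam,X) in enumerate((("scene",[.471,.202,.04]),("top",[.471,.202,.04]))):
    p,d,W=cloud(cam); u,v=pix(cam,X).astype(int)
    o[:,400*i:400*i+400]=cv2.resize(p[v-25:v+25,u-25:u+25],(400,400),interpolation=cv2.INTER_CUBIC)
    m=(np.hypot(W[...,0]-.471,W[...,1]-.202)<.045)&(W[...,2]>.07); P=W[m]; print(cam,len(P),np.nanmedian(P,0).round(4) if len(P) else None)
cv2.imwrite("pics/end.png",o[...,::-1])
E
```

```text
49.1083 [-0.11576553  1.1879743   0.18668397]
scene 90 [0.4713 0.1957 0.085 ]
top 104 [0.4708 0.2013 0.0845]
```

View pics/end.png

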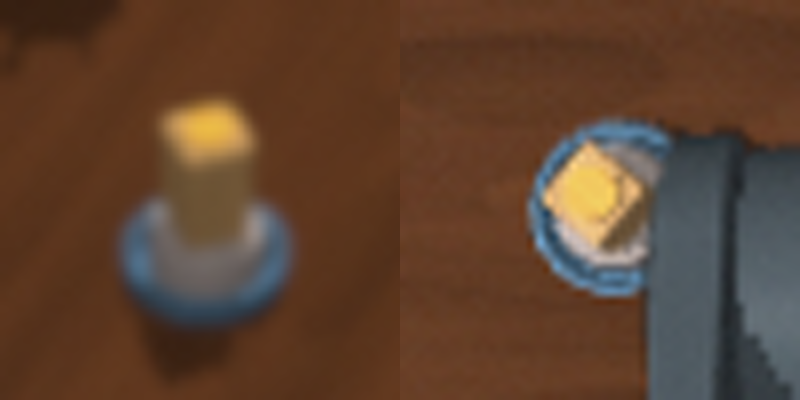

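Both views show the tamper standing upright inside the dish, with the blue rim visible around it. The handle top is at 84 mm, as expected. Handing in.

```bash
python3 -c "
from bench import manip
print(manip.sign_off())"
```

```text
the job is handed in; nothing more can be done
None
```

I pressed the card with the largest tamper onto the bottom stop at about 17.5 N for 2 s, let the bed spring back, set the tamper upright in the blue dish and handed the job in at about 49 s; bed level was judged from forces only, and no result came back.

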